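# Put a stack of seed dishes under the grow lamp

## Robot

A 6-joint arm with a two-finger parallel gripper is mounted at the origin on the work surface. World frame = base frame: x ahead of the robot, y to its left, z up, the work surface at z = 0. Lengths are in m, angles in rad, forces in N, time in s.
With the tool pointing down it reaches from about 0.275 to 0.825 m from the base axis. Payload 4.9 kg.
Tool frame: the origin (TCP) lies midway between the tips of the shut fingers; the grasp point (between the pads) lies 19 mm behind it (bot.grip_depth is the distance from the TCP to the grasp point, in m); z points along the fingers, y is the line along which they close (so a half turn about z gives the same grasp; the last joint's range is limited). The gripper opens to 85 mm and grips with 20 to 120 N. Pads are 22 mm wide; open, the fingers measure 114 mm over their backs; the gripper's body (76 mm by 85 mm) begins 54 mm behind the grasp point. The pads swing forward as they close: fully open they stand 13 mm farther back than shut.
Start: joints at [-1.403, 0.326, -0.193, 1.052, 0, 1.437], TCP at [0.163, -0.525, 0.205] pointing down, gripper open.
Joint ranges: [-2.65, 2.65], [-0.97, 1.79], [-1.3, 1.35], [-1.93, 2.1], [-1.47, 1.37], [-3.14, 3.14]. Speed limits (rad/s): [2.57, 2.57, 3.14, 3.14, 3.14, 3.14].

## Interface

Orientations are given as a unit quaternion [w, x, y, z].
In Python, from cell import bot gives the robot as it stands. Calls block until the motion is done:
- bot.move_pose(position, orientation): joint-space move of the TCP to a pose.
- bot.move_linear(position, speed=0.15, rotation=None, until_force=None): straight line of the TCP; rotation=None keeps the orientation; speed is the mean speed in m/s. With until_force (N) it stops when the force on the tool has changed by that much, and returns True; else False.
- bot.goto_joints(angles): joint-space move.
- bot.set_gripper(opening, grasp_force=None): opening from 0.0 (shut) to 1.0 (fully open); grasp_force is the grip in N (None keeps the last); returns when the fingers have stopped.
- bot.wait(seconds).
- bot.solve_ik(position, orientation): joint angles nearest the present ones, or None.
- bot.camera(name): name is "scene" or "top" or "wrist"; returns the picture (384x512x3 uint8, red, green, blue); there is no depth.
- bot.calibration(name): a dict with "mtx" (3x3 intrinsics, pixels), "extrinsics" (4x4, takes a point from world to camera coordinates); the wrist camera has in their place "hand_eye" (4x4, takes a point from camera to tool coordinates, whose origin is the TCP and whose axes are the flange's). Camera axes: x right, y down, z forward; pixel columns grow to the right and rows downward; lengths in m; the calibration is good to about 2 mm. A picture is of the moment at which its call begins: read the wrist's pose just before it. calibration takes no time and is no camera call.
A pose or a line that the arm cannot do raises bot.PlanningError and nothing moves.
- bot.close_job(): hands the job in; it is judged then, once.
Trained networks look in the newest picture that a camera, given by its name, has taken for a name from the list of things; names that differ only in an ending like _2 or _b are one class to them, and where a whole thing is asked for, a point or a joint stands for the part that bears it (a point fixed in the world has none). Each returns a list of dicts, best first, with "confidence" (0 to 1); they miss things now and then, are a little off and sometimes report something else, mostly with a low value. They report only what shows in the picture. A call takes as long as a camera call. They do not tell look-alikes from the thing itself.
- bot.search_frame(camera, thing): "bbox" ([left, top, width, height] in pixels, round what is visible of it).
Readings, each from a call of its own:
- bot.read_clock(): time.
- bot.read_joint_positions(): joint angles.
- bot.read_joint_vel(): joint speeds.
- bot.read_joint_efforts(): joint torques, N m.
- bot.read_position(): TCP position.
- bot.read_tool_rot(): TCP orientation.
- bot.read_ft_force(): force on the tool from outside, world axes, zero at the start.
- bot.read_moment(): the same for the moment, N m.
- bot.read_gripper_width(): opening from 0.0 (shut) to 1.0 (fully open).
- bot.read_finger_force(): force on a finger pad.
Only numpy, scipy, OpenCV 4.12 (cv2) and the standard library are available. Lean on these libraries where they do the work, as an engineer would, in place of code of your own. Each camera call takes 0.05 s, during which the arm holds its last target. There are 200 camera calls.

## Task

Stack all the seed dishes that are on the green mat into one straight tower in the centre of the black saucer, then set the round grey logger on top, in the centre. Then push the loaded saucer over the table, never lifting or tipping it, until it lies wholly inside the grey ring in front of the lamp with the tower still standing centred, and last press the lamp's button right down once; leave the bottle, the potted seedling and the tweezers alone.

Things in the scene. Friction and masses are not known exactly. Their poses are not given: they have to be found in the camera images.
- dish1: closed round seed dish (clear lid, pale filling with dark seeds), a flat disc 55 mm in diameter and 14 mm thick, 35 g; all dishes are alike, either face may be up; 3 to 5 of them are present, the rest are None. Origin: its middle, 7 mm above its underside; z is its axis
- dish2: closed round seed dish (clear lid, pale filling with dark seeds), a flat disc 55 mm in diameter and 14 mm thick, 35 g; all dishes are alike, either face may be up; 3 to 5 of them are present, the rest are None. Origin: its middle, 7 mm above its underside; z is its axis
- dish3: closed round seed dish (clear lid, pale filling with dark seeds), a flat disc 55 mm in diameter and 14 mm thick, 35 g; all dishes are alike, either face may be up; 3 to 5 of them are present, the rest are None. Origin: its middle, 7 mm above its underside; z is its axis
- dish4: closed round seed dish (clear lid, pale filling with dark seeds), a flat disc 55 mm in diameter and 14 mm thick, 35 g; all dishes are alike, either face may be up; 3 to 5 of them are present, the rest are None. Origin: its middle, 7 mm above its underside; z is its axis
- dish5: closed round seed dish (clear lid, pale filling with dark seeds), a flat disc 55 mm in diameter and 14 mm thick, 35 g; all dishes are alike, either face may be up; 3 to 5 of them are present, the rest are None. Origin: its middle, 7 mm above its underside; z is its axis
- logger: plain grey round data logger with a dark spot on its top, a disc 44 mm in diameter and 18 mm thick; starts among the dishes on the mat. Origin: its middle, 9 mm above its underside; z is its axis
- saucer: black round plant saucer lying loose on the table, 190 mm in outer diameter at the rim (186 mm at the foot), rim 18 mm high and 4 mm thick, flat inner floor 5 mm above the table; 0.25 to 0.5 kg empty. Origin: centre of its underside; z up
- prep_mat: green mat fixed to the table, 310 mm (its x) by 210 mm (its y), 4 mm thick, on which the dishes and the logger lie about 100 mm apart. Origin: centre of its underside. It is on the left or the right of the saucer, the lamp on the other side
- ring_centre (a point): centre, on the table top, of a flat grey painted ring (inner diameter 220 mm, outer 236 mm, no height). Beyond it, 255 mm along its x axis, stands the fixed white bar lamp (post 14 mm thick on a foot 70 mm in diameter; head 160 mm wide along y, its near edge 218 mm from this point along x, its top 175 mm above the table)
- lamp_button (a joint): travel of the lamp's push button in m: 0 released, 0.006 fully down; about 5 N pushes it down, and it springs back
- lamp_button_top (a point): centre of the top face of the grey round push button, 28 mm in diameter, pressed straight down; it stands on a small white housing fixed to the table beyond the saucer
- water_bottle: bystander: upright clear bottle, 60 mm in diameter, 160 mm tall. Origin: centre of its underside
- potted_seedling: bystander: small terracotta pot with a seedling, 60 mm in diameter, 55 mm to the pot's rim, 95 mm with leaves. Origin: centre of its underside
- tweezers: bystander: steel tweezers lying flat, 130 mm (x) by 10 mm by 6 mm. Origin: centre of the underside
Mind the look-alikes: they are no part of the job. Leave any yellow look-alike of the dish5 alone. Leave any orange look-alike of the dish4 alone.

How it is judged:
On the way, in this order (a step that is already met when the one before it is completed fails the run):
1. every dish present stands in one tower centred in the saucer, let go (horizontal distance between each of dish1, dish2, dish3, dish4, dish5 and saucer below 0.012 m and angle between the z axis of each of dish1, dish2, dish3, dish4, dish5 and the z axis of saucer, either way round below 0.12 rad and linear speed of each of dish1, dish2, dish3, dish4, dish5 below 0.03 m/s and contact force between the fingers and dish1 below 0.1 N and z of dish1 in the frame of saucer between 0.006 and 0.075 m and contact force between the fingers and dish2 below 0.1 N and z of dish2 in the frame of saucer between 0.006 and 0.075 m and contact force between the fingers and dish3 below 0.1 N and z of dish3 in the frame of saucer between 0.006 and 0.075 m and contact force between the fingers and dish4 below 0.1 N and z of dish4 in the frame of saucer between 0.006 and 0.075 m and contact force between the fingers and dish5 below 0.1 N and z of dish5 in the frame of saucer between 0.006 and 0.075 m), for 0.2 s.
2. the logger lies on top of the tower, let go (all of step 1 and horizontal distance between logger and saucer below 0.012 m and angle between the z axis of logger and the z axis of saucer, either way round below 0.12 rad and linear speed of logger below 0.03 m/s and contact force between the fingers and logger below 0.1 N and ((z of logger in the frame of saucer above 0.048 m and z of each of dish1, dish2, dish3, dish4, dish5 in the frame of saucer below 0.048 m) or (z of logger in the frame of saucer above 0.062 m and z of each of dish1, dish2, dish3, dish4, dish5 in the frame of saucer below 0.062 m) or (z of logger in the frame of saucer above 0.076 m and z of each of dish1, dish2, dish3, dish4, dish5 in the frame of saucer below 0.076 m))), for 0.2 s.
3. the saucer, still carrying the tower and the logger, lies inside the ring (all of step 2 and horizontal distance between saucer and ring_centre below 0.015 m and linear speed of saucer below 0.02 m/s and height (world z) of saucer below 0.006 m), for 0.2 s.
4. the lamp's button is pressed down (value of joint lamp_button above 0.0045 m), for 0.05 s.
At the end, for the whole second after the job is handed in: Dishes present flat in one tower and the logger flat on top, each within 12 mm of the saucer's axis; the saucer on the table, its centre within 15 mm of the ring's centre; the button pressed (over 4.5 mm) after that and released; all at rest (all of step 3 and value of joint lamp_button below 0.002 m); the robot touches nothing.
It fails at once if the saucer is lifted off the table or tipped (height (world z) of saucer above 0.02 m or angle between saucer's own z axis and vertical above 0.25 rad).
It fails at once if the water bottle is moved (distance of water_bottle from where it was at the start of the episode above 0.03 m).
It fails at once if the potted seedling is moved (distance of potted_seedling from where it was at the start of the episode above 0.03 m).
It fails at once if the tweezers is moved (distance of tweezers from where it was at the start of the episode above 0.03 m).
Of dish1, dish2, dish3, dish4, dish5 only 3 to 5 are there at a start; the rules pass over those that are not, and their reading is None.
At some moment in a run one of logger, dish1, dish2, dish3, dish4, dish5 may be knocked a few centimetres aside while the robot is not near it.
Once in a run the grip may slacken for a moment while it holds something.
It also fails if it takes over 210 s, if anything falls off the work surface, if the arm or the gripper's body presses on something with over 40 N, if the wrist force passes 120 N, or if a joint passes its speed limit or range.

## Working session

There is one attempt and no reset: what is moved stays moved. The work goes in short steps, each a Python script; the robot and the scene stay as the last script left them, time stands still between calls to the robot, and variables do not carry over. Pictures are saved under pics/ and viewed, at most 14 in all, crops included, and the job is handed in when it is done.

```bash
ls; mkdir -p pics
python3 - <<'E'
from cell import bot
import cv2,numpy as np
for c in("scene","top"):
    im=bot.camera(c); cv2.imwrite(f"pics/{c}0.png",im[:,:,::-1])
    k=bot.calibration(c); print(c,k["mtx"].round(1).tolist(),k["extrinsics"].round(3).tolist())
    for t in("dish1","logger","saucer","prep_mat","lamp_button_top","water_bottle","potted_seedling","tweezers"):
        print(t,[(np.round(d["bbox"]).tolist(),round(d["confidence"],2)) for d in bot.search_frame(c,t)])
print(bot.calibration("wrist"),bot.read_clock(),bot.read_tool_rot(),bot.grip_depth)
E
```

```text
pics
scene [[408.9, 0.0, 248.5], [0.0, 408.9, 192.6], [0.0, 0.0, 1.0]] [[-0.187, 0.982, 0.024, 0.027], [0.573, 0.128, -0.81, -0.253], [-0.798, -0.137, -0.586, 1.575], [0.0, 0.0, 0.0, 1.0]]
dish1 [([380.0, 206.0, 20.0, 16.0], 0.69), ([336.0, 183.0, 20.0, 12.0], 0.66), ([337.0, 204.0, 20.0, 13.0], 0.65), ([326.0, 160.0, 17.0, 12.0], 0.62), ([333.0, 224.0, 21.0, 20.0], 0.61)]
logger [([309.0, 181.0, 13.0, 11.0], 0.57), ([240.0, 268.0, 40.0, 32.0], 0.27)]
saucer []
prep_mat [([281.0, 178.0, 86.0, 77.0], 0.95)]
lamp_button_top [([295.0, 218.0, 20.0, 20.0], 0.26)]
water_bottle [([125.0, 206.0, 28.0, 68.0], 0.98), ([199.0, 238.0, 26.0, 45.0], 0.53)]
potted_seedling [([201.0, 240.0, 24.0, 43.0], 0.69)]
tweezers [([236.0, 266.0, 42.0, 36.0], 0.75)]
top [[376.3, 0.0, 259.0], [0.0, 376.3, 190.6], [0.0, 0.0, 1.0]] [[0.083, -0.997, 0.002, 0.027], [-0.975, -0.082, -0.205, 0.514], [0.205, 0.015, -0.979, 0.895], [0.0, 0.0, 0.0, 1.0]]
dish1 [([150.0, 188.0, 19.0, 20.0], 0.94), ([97.0, 190.0, 25.0, 22.0], 0.88), ([150.0, 281.0, 19.0, 20.0], 0.86), ([140.0, 229.0, 21.0, 21.0], 0.71), ([180.0, 194.0, 22
[... 387 characters left out ...]
, 79.0, 29.0, 37.0], 0.7), ([333.0, 81.0, 29.0, 38.0], 0.66)]
tweezers [([230.0, 88.0, 30.0, 28.0], 0.74)]
{'mtx': array([[276.69421548,   0.        , 256.22444554],
       [  0.        , 276.69421548, 191.94779785],
       [  0.        ,   0.        ,   1.        ]]), 'hand_eye': array([[-8.57978156e-04, -9.61996299e-01, -2.73061138e-01,
         6.90478951e-02],
       [ 9.99999320e-01, -1.04121076e-03,  5.26121451e-04,
         6.43609056e-05],
       [-7.90441083e-04, -2.73060501e-01,  9.61996537e-01,
        -1.67570666e-01],
       [ 0.00000000e+00,  0.00000000e+00,  0.00000000e+00,
         1.00000000e+00]])} 0.9 [ 9.98202643e-06  9.88637492e-01  1.50319358e-01 -8.74689476e-07] 0.0187
```

```bash
cd pics; python3 -c "
import cv2
a=cv2.imread('top0.png');cv2.imwrite('top0b.png',cv2.resize(a[50:330,70:470],None,fx=2,fy=2,interpolation=2))
a=cv2.imread('scene0.png');cv2.imwrite('scene0b.png',cv2.resize(a[100:320,100:420],None,fx=2.4,fy=2.4,interpolation=2))"
```

```text
(no output)
```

View pics/top0b.png

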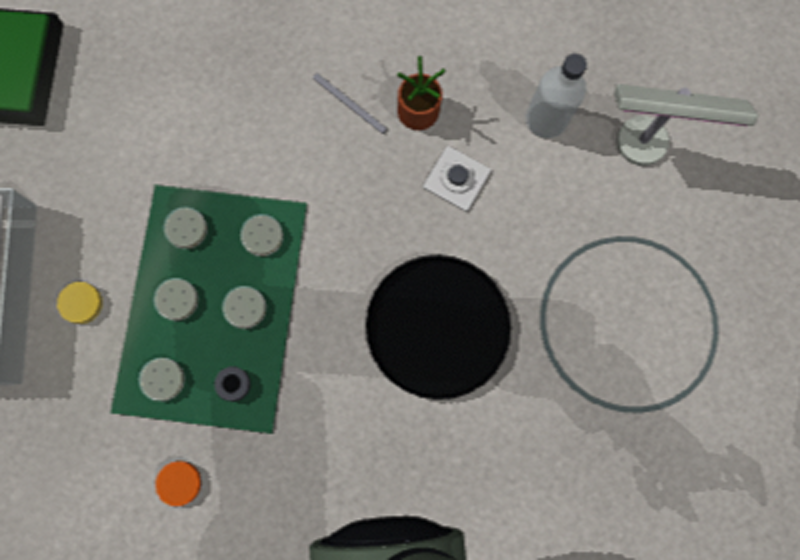

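View pics/scene0b.png

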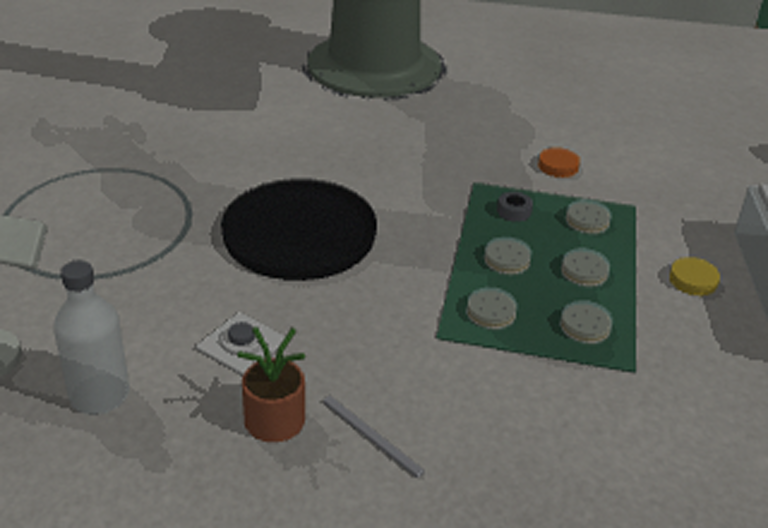

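The top view shows five pale dishes and the logger (full-image pixel about (186,241)) on the mat. The orange and yellow look-alikes lie off it. The saucer is at about (288,213), the ring at about (384,212) and the button at about (299,138). Next I'll localise them.

```bash
cat > h.py <<'E'
from cell import bot
import cv2,numpy as np
from scipy.spatial.transform import Rotation as R
def cam(c,frame=True):
    k=bot.calibration(c);K=k["mtx"]
    if "extrinsics" in k: E=k["extrinsics"]
    else:
        q=bot.read_tool_rot();T=np.eye(4);T[:3,:3]=R.from_quat(np.roll(q,-1)).as_matrix();T[:3,3]=bot.read_position()
        E=np.linalg.inv(T@k["hand_eye"])
    return K,E
def onplane(K,E,uv,z):
    d=E[:3,:3].T@np.linalg.inv(K)@np.array([uv[0],uv[1],1.]);o=-E[:3,:3].T@E[:3,3]
    return (o+d*(z-o[2])/d[2])[:2]
def proj(K,E,p):
    c=K@(E[:3,:3]@np.asarray(p,float)+E[:3,3]);return c[:2]/c[2]
def tri(cams,uvs):
    P=[K@E[:3] for K,E in cams]
    A=[];[A.extend([u*p[2]-p[0],v*p[2]-p[1]]) for p,(u,v) in zip(P,uvs)]
    X=np.linalg.svd(np.array(A))[2][-1];return X[:3]/X[3]
def ctr(b): return np.array([b[0]+b[2]/2,b[1]+b[3]/2])
def down(yaw):  # tool y along world direction yaw (+90 from x col)
    # columns: x=(cos,sin,0)  y=(sin,-cos,0) z=-z
    c,s=np.cos(yaw),np.sin(yaw)
    q=R.from_matrix([[c,s,0],[s,-c,0],[0,0,-1]]).as_quat();return np.roll(q,1)
def fitdisc(K,E,cnt,z,r):
    """centre of a flat circle of radius r at height z from an outline"""
    from scipy.optimize import least_squares
    p=np.array([onplane(K,E,c,z) for c in cnt.reshape(-1,2)])
    f=least_squares(lambda s:np.hypot(*(p-s[:2]).T)-s[2],[*p.mean(0),r],loss="soft_l1",f_scale=.002);return f.x
E
python3 - <<'E'
from h import *
T=cv2.imread("pics/top0.png");K,E=cam("top");Ks,Es=cam("scene")
hsv=cv2.cvtColor(T,cv2.COLOR_BGR2HSV)
tb=[(150,188,19,20),(150,229,21,21)]
print("cam pos",-E[:3,:3].T@E[:3,3],-Es[:3,:3].T@Es[:3,3])
bd=bot.search_frame("top","dish1") 
S=[ctr(d["bbox"]) for d in bot.search_frame("scene","dish1")+bot.search_frame("scene","logger")]
for d in bd+bot.search_frame("top","logger"):
    u=ctr(d["bbox"]);xy=onplane(K,E,u,.011)
    # best scene match
    res=[]
    for s in S:
        X=tri([(K,E),(Ks,Es)],[u,s]);e=np.linalg.norm(proj(K,E,X)-u)+np.linalg.norm(proj(Ks,Es,X)-s);res.append((e,X))
    e,X=min(res,key=lambda t:t[0]);print(u,xy.round(4),"tri",X.round(4),"err",round(e,1))
# saucer
m=(hsv[:,:,2]<40).astype(np.uint8);m[:170]=0;m[260:]=0;m[:,:240]=0;m[:,330:]=0
c=max(cv2.findContours(m,0,1)[0],key=cv2.contourArea);print("saucer",fitdisc(K,E,c,.018,.095).round(4),cv2.contourArea(c))
g=(hsv[:,:,0]>60)&(hsv[:,:,0]<90)&(hsv[:,:,1]>110);m=g.astype(np.uint8);m[:130]=0;m[280:]=0;m[:,240:]=0
c=max(cv2.findContours(m,0,1)[0],key=cv2.contourArea);b=cv2.boxPoints(cv2.minAreaRect(c));print("mat",[onplane(K,E,p,.004).round(3).tolist() for p in b])
for p in [(541,318),(717,327),(632,410),(626,238),(572,261),(690,390)]: print("ring pt",onplane(K,E,(p[0]/2+70,p[1]/2+50),0).round(4))
bt=tri([(K,E),(Ks,Es)],[(458/2+70,175/2+50),(240/2.4+100,332/2.4+100)]);print("button",bt.round(4))
for n,a,b in[("pot",(420,120),(275,435)),("bottle",(545,130),(95,408))]: print(n,onplane(K,E,(a[0]/2+70,a[1]/2+50),0),onplane(Ks,Es,(b[0]/2.4+100,b[1]/2.4+100),0))
E
```

```text
cam pos [0.31598888 0.05544744 0.98174137] [1.40714214 0.22267416 0.71762545]
[159.4  198.15] [0.477  0.3291] tri [0.4554 0.29   0.1419] err 1.7
[109.45 201.05] [0.4584 0.4583] tri [0.4586 0.4607 0.0107] err 1.6
[159.5 290.6] [0.2442 0.2967] tri [ 0.2219  0.3752 -0.2883] err 2.2
[151.15 238.95] [0.3696 0.3356] tri [ 0.3735  0.3545 -0.059 ] err 0.8
[190.45 203.8 ] [0.4689 0.2462] tri [0.459  0.2417 0.0712] err 5.3
[163.7 163.2] [0.5723 0.3307] tri [0.5726 0.3318 0.01  ] err 0.6
[199.95 167.45] [0.5687 0.2327] tri [0.5387 0.2306 0.1237] err 13.9
[393.45 173.75] [ 0.5945 -0.2825] tri [ 0.6831 -0.0664 -0.0315] err 169.9
[185.35 240.85] [0.3721 0.2476] tri [0.3719 0.2487 0.0131] err 1.1
saucer [ 0.4661 -0.0111  0.0917] 3918.5
mat [[0.323, 0.396], [0.634, 0.397], [0.619, 0.178], [0.31, 0.191]]
ring pt [ 0.4898 -0.1479]
ring pt [ 0.4971 -0.3795]
ring pt [ 0.3797 -0.2694]
ring pt [ 0.6086 -0.2581]
ring pt [ 0.5706 -0.1864]
ring pt [ 0.4116 -0.3439]
button [ 0.6727 -0.0248  0.0168]
pot [0.75523994 0.03126073] [0.78821394 0.04313411]
bottle [ 0.75499377 -0.1432236 ] [ 0.79109881 -0.13791603]
```

Heights and layout agree with the text. I'll refine with wrist views over the mat and saucer, from two heights each.

```bash
cat >> h.py <<'E'
def wristpts(thing,z,tag=None,minc=.3):
    K,E=cam("wrist");im=bot.camera("wrist")
    if tag: cv2.imwrite(f"pics/{tag}.png",im[:,:,::-1])
    return K,E,[(ctr(d["bbox"]),d["confidence"],onplane(K,E,ctr(d["bbox"]),z)) for d in bot.search_frame("wrist",thing) if d["confidence"]>minc]
E
python3 - <<'E'
from h import *
for yaw in(0,np.pi,):
    print(yaw,bot.solve_ik([.42,.28,.22],down(yaw)))
bot.move_pose([.40,-.05,.3],down(0))
Ks=[]
def look(p,th,z,tag):
    bot.move_pose(p,down(0));r=wristpts(th,z,tag)
    print(p,th);[print("  ",u.round(1),round(c,2),xy.round(4)) for u,c,xy in r[2]];return r
a=look([.40,-.02,.22],"saucer",.018,"ws1");b=look([.36,0.03,.30],"saucer",.018,"ws2")
if a[2] and b[2]: print("saucer tri",tri([a[:2],b[:2]],[a[2][0][0],b[2][0][0]]))
a=look([.38,.27,.25],"dish1",.011,"wm1");b=look([.40,.29,.16],"dish1",.011,"wm2")
for u,c,xy in a[2]:
    for v,c2,xy2 in b[2]:
        if np.hypot(*(xy-xy2))<.02: print("tri",tri([a[:2],b[:2]],[u,v]).round(4))
look([.38,.27,.25],"logger",.015,None)
E
```

```text
0 [ 0.44167405  0.23256703 -0.28215494  1.05607436  0.         -2.6999186 ]
3.141592653589793 [ 0.44167405  0.23256703 -0.28215494  1.05607436  0.          0.44167405]
[0.4, -0.02, 0.22] saucer
   [250.8 107.5] 0.75 [ 0.4758 -0.014 ]
[0.36, 0.03, 0.3] saucer
   [283.   84.4] 0.58 [ 0.4746 -0.012 ]
saucer tri [ 0.47621843 -0.01361828  0.00082047]
[0.38, 0.27, 0.25] dish1
   [288.6  20.7] 0.96 [0.5651 0.2273]
   [208.3  20.9] 0.79 [0.5649 0.3317]
   [213.6  94.2] 0.76 [0.4749 0.3287]
   [240.8 246.5] 0.71 [0.2421 0.2947]
   [212.8 171. ] 0.64 [0.3665 0.3345]
   [124.4 107.4] 0.56 [0.4575 0.4547]
   [279.8  96.4] 0.55 [0.472  0.2366]
[0.4, 0.29, 0.16] dish1
   [217.  200.2] 0.74 [0.3683 0.3363]
   [302.  109.7] 0.74 [0.4722 0.2389]
   [212.6  21.2] 0.73 [0.5581 0.3333]
   [106.  123.6] 0.71 [0.4577 0.4559]
   [318.1  19.9] 0.67 [0.5592 0.2266]
   [253.3 288.8] 0.64 [0.2454 0.2932]
   [218.7 107.5] 0.57 [0.4746 0.3302]
tri [0.5609 0.2276 0.0152]
tri [ 0.5675  0.3355 -0.01  ]
tri [0.475  0.3301 0.0064]
tri [ 0.2358  0.2944 -0.002 ]
tri [ 0.3629  0.338  -0.0061]
tri [0.4577 0.4507 0.0204]
tri [ 0.4729  0.235  -0.0116]
[0.38, 0.27, 0.25] logger
   [272.8 170.5] 0.6 [0.3698 0.2459]
```

View pics/ws1.png

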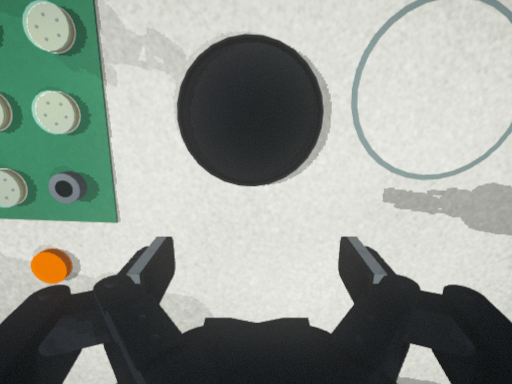

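Run:
```python
from h import *
k=bot.calibration("wrist");K=k["mtx"]
for tag,p in(("ws1",[.40,-.02,.22]),("ws2",[.36,.03,.30])):
    T=np.eye(4);T[:3,:3]=R.from_quat(np.roll(down(0),-1)).as_matrix();T[:3,3]=p;E=np.linalg.inv(T@k["hand_eye"])
    g=cv2.imread(f"pics/{tag}.png").max(2)
    for th in(30,45,60):
        m=(g<th).astype(np.uint8);m[230:]=0
        c=max(cv2.findContours(m,0,1)[0],key=cv2.contourArea);print(tag,th,cv2.boundingRect(c),fitdisc(K,E,c,.018,.095).round(4))
```

```text
Traceback (most recent call last):
ValueError: max() iterable argument is empty
```

The wrist view shows the whole saucer rim (columns 178–323, rows 35–185), with the ring to its right and the mat to its left.

```bash
cat >> h.py <<'E'
def saucerfit(K,E,im,near=None,th=75,z=.018):
    m=(im.max(2)<th).astype(np.uint8);m[232:]=0
    c=max(cv2.findContours(m,0,1)[0],key=cv2.contourArea);c=cv2.convexHull(c)
    # resample the hull edge evenly
    p=c.reshape(-1,2).astype(float);q=np.roll(p,-1,0);pts=np.concatenate([a+(b-a)*np.linspace(0,1,max(2,int(np.hypot(*(b-a)))),endpoint=False)[:,None] for a,b in zip(p,q)])
    return fitdisc(K,E,pts,z,.095)
E
python3 - <<'E'
from h import *
k=bot.calibration("wrist");K=k["mtx"]
for tag,p in(("ws1",[.40,-.02,.22]),("ws2",[.36,.03,.30])):
    T=np.eye(4);T[:3,:3]=R.from_quat(np.roll(down(0),-1)).as_matrix();T[:3,3]=p;E=np.linalg.inv(T@k["hand_eye"])
    im=cv2.imread(f"pics/{tag}.png")
    for th in(60,80,100):
        print(tag,th,saucerfit(K,E,im,th=th).round(4))
    print("pose",bot.read_position())
E
cat >/dev/null
```

```text
ws1 60 [ 0.467  -0.0121  0.0923]
ws1 80 [ 0.467  -0.0121  0.0929]
ws1 100 [ 0.467  -0.012   0.0932]
pose [0.37998348 0.26994876 0.25032901]
ws2 60 [ 0.4631 -0.0114  0.0918]
ws2 80 [ 0.4629 -0.0115  0.0924]
ws2 100 [ 0.463  -0.0117  0.0927]
pose [0.37998348 0.26994876 0.25032901]
```

```bash
cat >> h.py <<'E'
Y=np.pi
SC=np.array([.466,-.0118])
def refine(est,thing="dish1",z=.011,rad=.06,tag=None,h=.13):
    t=np.array([np.cos(Y),np.sin(Y)])*.03
    bot.move_pose([*(est-t),h],down(Y))
    K,E,r=wristpts(thing,z,tag,.2)
    r=[x for x in r if np.hypot(*(x[2]-est))<rad]
    if not r: return None
    return min(r,key=lambda x:np.hypot(*(x[2]-est)))[2]
def pick(est,zt,thing="dish1",z=.011,lo=.8,force=40,tag=None):
    a=refine(est,thing,z,tag=tag)
    if a is None: print("not seen",est);return None
    if np.hypot(*(a-est))>.015: a=refine(a,thing,z)
    print("est",est,"ref",a.round(4))
    bot.set_gripper(.85)
    bot.move_pose([*a,.07],down(Y));bot.move_linear([*a,zt],speed=.08)
    bot.set_gripper(0,grasp_force=force)
    w=bot.read_gripper_width();print("width",round(w,3),"pad",bot.read_finger_force())
    bot.move_linear([*a,.17],speed=.15);bot.wait(.2)
    print("after lift",round(bot.read_gripper_width(),3),round(bot.read_clock(),1))
    return a
def place(zp,xy=None,opening=.85):
    xy=SC if xy is None else xy
    bot.move_linear([*xy,.17],speed=.2)
    print("over saucer",round(bot.read_gripper_width(),3))
    bot.move_linear([*xy,zp+.015],speed=.12);hit=bot.move_linear([*xy,zp],speed=.03,until_force=4)
    bot.wait(.2);p=bot.read_position();bot.set_gripper(opening);bot.wait(.2);bot.move_linear([*xy,.17],speed=.12)
    print("placed at",p.round(4),hit,round(bot.read_clock(),1))
E
python3 - <<'E'
from h import *
bot.move_pose([.42,.2,.2],down(Y))
a=pick(np.array([.472,.239]),.005,tag="p1")
K,E,_=wristpts("dish1",.17,"held1")
if bot.read_gripper_width()>.5:
    place(.007)
    bot.move_linear([*(SC+[.03,0]),.17])
    print([x[2].round(4) for x in wristpts("dish1",.012,"pl1")[2]])
E
```

```text
est [0.472 0.239] ref [0.4697 0.2423]
width 0.003 pad 0.0
after lift 0.006 17.0
```

```bash
cd pics; python3 -c "
import cv2,numpy as np
cv2.imwrite('m1.png',cv2.resize(np.hstack([cv2.imread('held1.png'),cv2.imread('pl1.png')]),(800,300)))"
```

```text
[ WARN:0@0.026] global loadsave.cpp:275 findDecoder imread_('pl1.png'): can't open/read file: check file path/integrity
Traceback (most recent call last):
ValueError: all the input arrays must have same number of dimensions, but the array at index 0 has 3 dimension(s) and the array at index 1 has 1 dimension(s)
```

```bash
cd pics; python3 -c "
import cv2,numpy as np
cv2.imwrite('m1.png',cv2.resize(np.hstack([cv2.imread('p1.png'),cv2.imread('held1.png')]),(800,300)))"
```

```text
(no output)
```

View pics/m1.png

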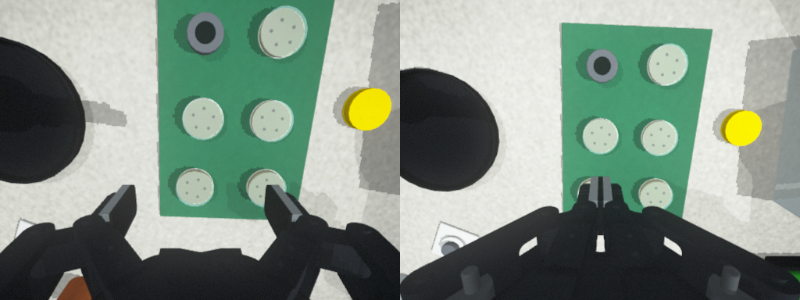

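The fingers shut over the top of the dish, so the pads retract more than I assumed at 55 mm. The dish at (203,118) in the left half was not moved. I'll probe the real tip height on bare mat.

Run:
```python
from h import *
p=[.42,.288]
for o in(.66,.85,.52):
    bot.set_gripper(o);bot.move_pose([*p,.03],down(Y))
    h=bot.move_linear([*p,-.013],speed=.02,until_force=4);print(o,round(bot.read_gripper_width(),3),h,bot.read_position().round(4),bot.read_ft_force().round(1))
    bot.move_linear([*p,.04],speed=.1)
print(bot.read_clock())
```

```text
0.66 0.658 False [ 0.42    0.288  -0.0129] [-0.1  0.1 -0.1]
0.85 0.849 False [ 0.4201  0.288  -0.0129] [-0.1 -0.  -0.3]
0.52 0.518 False [ 0.4201  0.2881 -0.0129] [-0.6 -0.4  0.8]
28.4833
```

Run:
```python
from h import *
p=[.42,.288]
for o in(0.0,.52,.66,.85):
    bot.set_gripper(o);bot.move_pose([*p,.03],down(Y))
    h=bot.move_linear([*p,-.028],speed=.02,until_force=4);print(o,round(bot.read_gripper_width(),3),h,bot.read_position().round(4),bot.read_ft_force().round(1))
    bot.move_linear([*p,.04],speed=.1)
print(bot.read_clock())
bot.camera("wrist") is not None and cv2.imwrite("pics/chk.png",bot.camera("wrist")[:,:,::-1])
```

```text
0.0 0.004 True [ 0.4201  0.288  -0.022 ] [-1.1 -0.7  5.7]
0.52 0.52 True [ 0.42    0.288  -0.0242] [-0.7 -0.1  4.6]
0.66 0.659 True [ 0.42    0.288  -0.0263] [-0.8 -0.5  5.2]
0.85 0.845 False [ 0.4201  0.288  -0.0279] [ 0.3 -0.8 -0.6]
44.5417
```

View pics/chk.png

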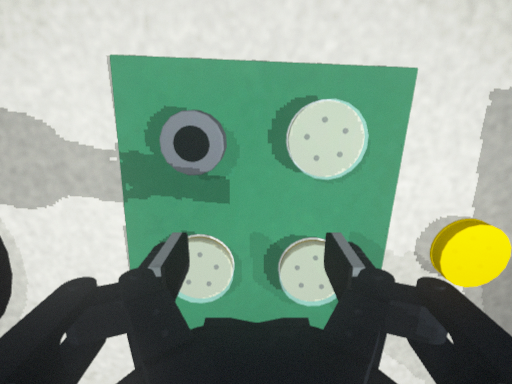

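The reported TCP lies about 26 mm beyond the real fingertips, and nothing on the mat was disturbed. The logger is at about (193,142) in this view, with the dishes in place. I'll grasp by the probed height instead.

Run:
```python
from h import *
a=pick(np.array([.4705,.241]),-.021)
bot.camera("wrist")
if bot.read_gripper_width()>.5:
    place(-.019)
    bot.move_linear([*(SC+[.03,0]),.13])
    print([x[2].round(4) for x in wristpts("dish1",.012,"pl1")[2]])
```

```text
est [0.4705 0.241 ] ref [0.4701 0.2441]
width 0.621 pad 40.81315040588379
after lift 0.62 49.1
over saucer 0.617
placed at [ 0.4657 -0.0118 -0.019 ] True 55.2
[array([ 0.4636, -0.0102]), array([0.5709, 0.2329])]
```

Run:
```python
from h import *
i=1
for e in([.568,.231],[.475,.3295],[.570,.332],[.368,.335]):
    a=pick(np.array(e),-.021)
    if a is None or bot.read_gripper_width()<.5: print("STOP",e);break
    place(-.019+.014*i); i+=1
    if i in(3,5):
        bot.move_linear([*(SC+[.03,0]),.17]); z=.005+.014*i-.007
        print("tower top",[x[2].round(4) for x in wristpts("dish1",z,f"pl{i}")[2]])
```

```text
not seen [0.568 0.231]
STOP [0.568, 0.231]
```

Run:
```python
from h import *
for k in range(2): print([(x[0].round(0),x[1],x[2].round(4)) for x in wristpts("dish1",.011,"miss",.05)[2]])
K,E=cam("top");im=bot.camera("top");cv2.imwrite("pics/top1.png",cv2.resize(im[100:300,80:330,::-1],None,fx=3,fy=3))
for n in("dish1","logger"): print(n,[(round(d["confidence"],2),onplane(K,E,ctr(d["bbox"]),.011).round(4)) for d in bot.search_frame("top",n)])
```

```text
[(array([260., 153.]), 0.78, array([0.5685, 0.233 ])), (array([489.,  35.]), 0.71, array([0.459 , 0.4447])), (array([368.,  47.]), 0.68, array([0.4693, 0.3336])), (array([357., 157.]), 0.59, array([0.5722, 0.3334])), (array([18., 42.]), 0.57, array([0.4639, 0.0061]))]
[(array([260., 154.]), 0.94, array([0.5697, 0.2327])), (array([19., 43.]), 0.66, array([0.465 , 0.0073])), (array([487.,  34.]), 0.66, array([0.4584, 0.4436])), (array([359., 155.]), 0.62, array([0.5707, 0.3352])), (array([369.,  48.]), 0.61, array([0.4705, 0.3353]))]
dish1 [(0.75, array([0.5679, 0.2306])), (0.74, array([ 0.4615, -0.0135]))]
logger [(0.42, array([0.3744, 0.2369])), (0.21, array([ 0.6731, -0.0196]))]
```

View pics/miss.png

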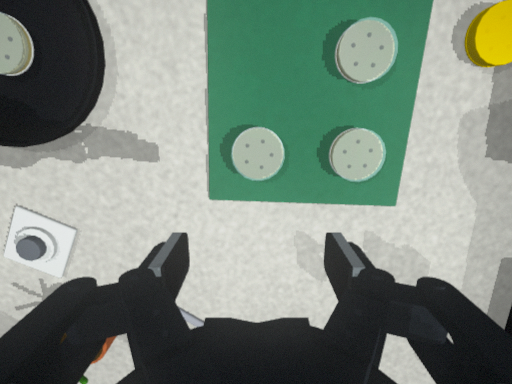

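The dish is clearly there at (260,153); the detector just missed one frame. I'll add retries and continue.

```bash
cat >> h.py <<'E'
def refine(est,thing="dish1",z=.011,rad=.06,tag=None,h=.13):
    t=np.array([np.cos(Y),np.sin(Y)])*.03
    bot.move_pose([*(est-t),h],down(Y));got=[]
    for k in range(5):
        r=[x[2] for x in wristpts(thing,z,tag,.2)[2] if np.hypot(*(x[2]-est))<rad]
        if r: got.append(min(r,key=lambda x:np.hypot(*(x-est))))
        if len(got)==2: break
    return np.median(got,0) if got else None
E
cat > run.py <<'E'
from h import *
import sys,json
i=int(sys.argv[1])
for e in json.loads(sys.argv[2]):
    a=pick(np.array(e),-.021)
    if a is None or bot.read_gripper_width()<.5: print("STOP",e);break
    place(-.019+.014*i); i+=1
    bot.move_linear([*(SC+[.03,0]),.17]); z=.005+.014*i-.007
    print("tower top",[x[2].round(4) for x in wristpts("dish1",z,f"pl{i}")[2]])
E
python3 run.py 1 '[[0.569,0.232],[0.472,0.332]]'
```

```text
est [0.569 0.232] ref [0.5695 0.2322]
width 0.619 pad 41.425021290779114
after lift 0.621 61.5
over saucer 0.619
placed at [ 0.4657 -0.0118 -0.0049] True 67.3
tower top [array([0.5631, 0.2923]), array([ 0.4659, -0.0098])]
est [0.472 0.332] ref [0.4727 0.3345]
width 0.615 pad 41.157211661338806
after lift 0.617 73.1
over saucer 0.621
placed at [ 0.4657 -0.0117  0.0091] True 79.1
tower top [array([ 0.4658, -0.0092]), array([0.559 , 0.2778])]
```

View pics/pl3.png

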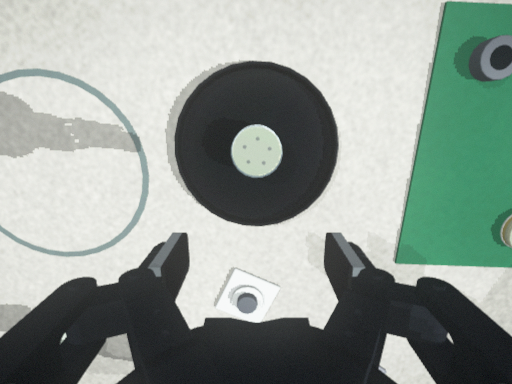

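The tower top at (257,151) sits near the middle of the saucer, and a mat dish shows at the right edge. Continuing with the last two.

```bash
python3 run.py 3 '[[0.571,0.334],[0.368,0.335]]'
python3 - <<'E'
from h import *
K,E=cam("wrist");im=bot.camera("wrist");print(saucerfit(K,E,im))
E
```

```text
est [0.571 0.334] ref [0.5701 0.3341]
width 0.617 pad 41.79805040359497
after lift 0.618 84.9
over saucer 0.616
placed at [ 0.4658 -0.0118  0.0231] True 90.7
tower top [array([ 0.4652, -0.0122])]
est [0.368 0.335] ref [0.338  0.3637]
width 0.624 pad 40.69707691669464
after lift 0.623 97.2
over saucer 0.623
placed at [ 0.4657 -0.0118  0.0369] True 102.9
tower top [array([ 0.4654, -0.0093])]
[ 0.46583676 -0.01264339  0.09266178]
```

View pics/pl5.png

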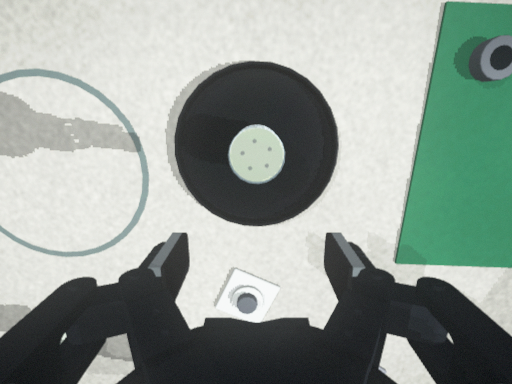

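Run:
```python
from h import *
a=pick(np.array([.370,.243]),-.019,"logger",.018)
if a is not None and bot.read_gripper_width()>.4:
    place(.053)
    bot.move_linear([*(SC+[.03,0]),.19])
    print("top",[x[2].round(4) for x in wristpts("logger",.093,"pl6")[2]])
K,E=cam("wrist");print(saucerfit(K,E,bot.camera("wrist")))
```

```text
est [0.37  0.243] ref [0.3688 0.2445]
width 0.495 pad 39.66389000415802
after lift 0.492 108.5
over saucer 0.492
placed at [ 0.4657 -0.0118  0.0527] True 113.5
top [array([ 0.4647, -0.0129])]
[ 0.46577646 -0.01258478  0.09267171]
```

```bash
cat >> h.py <<'E'
def ringfit(K,E,im,c0,tag=None):
    from scipy.optimize import least_squares
    i=im.astype(int);vv,uu=np.mgrid[:384,:512]
    pix=np.stack([uu.ravel(),vv.ravel(),np.ones(uu.size)])
    d=E[:3,:3].T@np.linalg.inv(K)@pix;o=-E[:3,:3].T@E[:3,3];P=(o[:,None]-d*o[2]/d[2])[:2].T
    r=np.hypot(*(P-c0).T);teal=((i[...,2]-i[...,0])>12).ravel()&(i.max(2).ravel()>70)&(i.max(2).ravel()<190)
    p=P[teal&(r>.095)&(r<.135)&(vv.ravel()<300)];
    f=least_squares(lambda s:np.hypot(*(p-s[:2]).T)-s[2],[*c0,.114],loss="soft_l1",f_scale=.003);return f.x,len(p)
E
python3 - <<'E'
from h import *
for p in([.50,-.2,.28],[.52,-.25,.30]):
    bot.move_pose(p,down(Y));K,E=cam("wrist");im=bot.camera("wrist");cv2.imwrite("pics/ring.png",im[:,:,::-1])
    x,n=ringfit(K,E,im,np.array([.494,-.264]));print(x.round(4),n)
K,E=cam("top");im=bot.camera("top");print("top",ringfit(K,E,im,np.array([.494,-.264])))
print(bot.read_clock())
E
```

```text
[ 0.4945 -0.2644  0.1136] 1557
[ 0.4945 -0.2645  0.1136] 1412
top (array([ 0.49436314, -0.26283813,  0.11374681]), 100)
115.4083
```

View pics/ring.png

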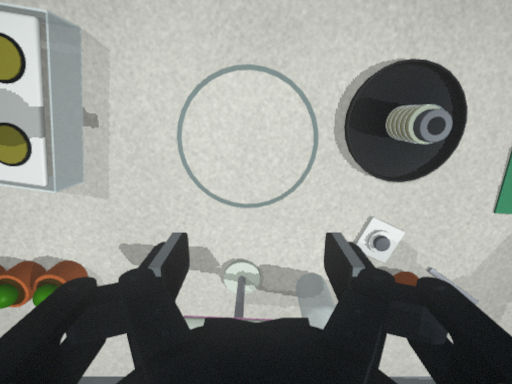

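The ring centre agrees across three fits: (0.4945, −0.2643). The tower with the logger stands straight in the saucer at (405,120). I'll push with two spread fingers, stopping short first.

```bash
cat >> h.py <<'E'
RC=np.array([.4945,-.2643])
def sauc():
    K,E=cam("wrist");im=bot.camera("wrist");return saucerfit(K,E,im)
def push(s,goal,cd=.099,speed=.05,op=.85,z=-.028):
    d=goal-s;L=np.hypot(*d);d/=L;a=np.arctan2(-d[1],-d[0])
    bot.set_gripper(op)
    p0=s-d*(cd+.025);p1=goal-d*cd
    bot.move_pose([*p0,.17],down(a));bot.move_linear([*p0,z],speed=.12)
    bot.move_linear([*(s-d*(cd+.004)),z],speed=.03)
    bot.move_linear([*p1,z],speed=speed);bot.wait(.2)
    print("F",bot.read_ft_force().round(1),bot.read_position().round(4))
    bot.move_linear([*(p1-d*.03),z],speed=.05);bot.move_linear([*(p1-d*.03),.19],speed=.15)
E
python3 - <<'E'
from h import *
s=np.array([.4658,-.0126]);u=(RC-s)/np.hypot(*(RC-s))
push(s,RC-u*.03)
e=RC-u*.03
bot.move_pose([*(e+[.03,0]),.19],down(Y));print(e,sauc().round(4))
print("log",[x[2].round(4) for x in wristpts("logger",.093,"after1")[2]],bot.read_clock())
E
```

```text
F [-0.4  2.3 -0.2] [ 0.4799 -0.1361 -0.028 ]
[ 0.49110128 -0.23449314] [ 0.4912 -0.2334  0.0927]
log [array([ 0.4908, -0.2315])] 128.9583
```

View pics/after1.png

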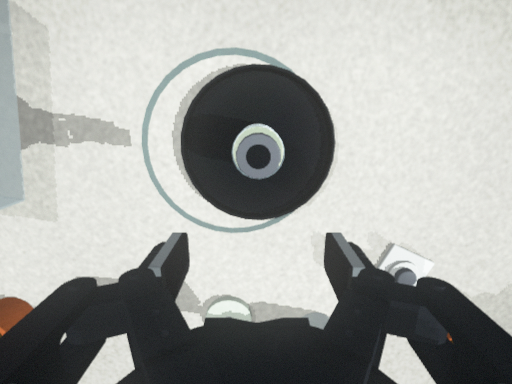

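The push landed within about 1 mm and the tower stands, logger at (258,155). Now the rest of the push, then locating the button.

Run:
```python
from h import *
s=np.array([.4912,-.2334]);push(s,RC,cd=.0985,speed=.03)
bot.move_pose([*(RC+[.03,0]),.19],down(Y));print(sauc().round(4))
print("log",[x[2].round(4) for x in wristpts("logger",.093,"after2")[2]],bot.read_clock())
v=[]
for p in([.69,-.03,.16],[.69,-.03,.10]):
    bot.move_pose(p,down(Y));K,E,r=wristpts("lamp_button_top",.03,f"b{p[2]}",.05);print([(x[0].round(0),round(x[1],2),x[2].round(4)) for x in r])
```

```text
F [-1.3  0.7 -0.3] [ 0.4841 -0.1665 -0.028 ]
[ 0.4944 -0.264   0.0927]
log [array([ 0.4944, -0.263 ])] 138.7417
[(array([264., 164.]), 0.59, array([ 0.6732, -0.0233]))]
[(array([266., 177.]), 0.77, array([ 0.6719, -0.0231]))]
```

```bash
cd pics; python3 -c "
import cv2,numpy as np
cv2.imwrite('m2.png',cv2.resize(np.hstack([cv2.imread('b0.16.png'),cv2.imread('b0.1.png')]),(800,300)))"
```

```text
(no output)
```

View pics/m2.png

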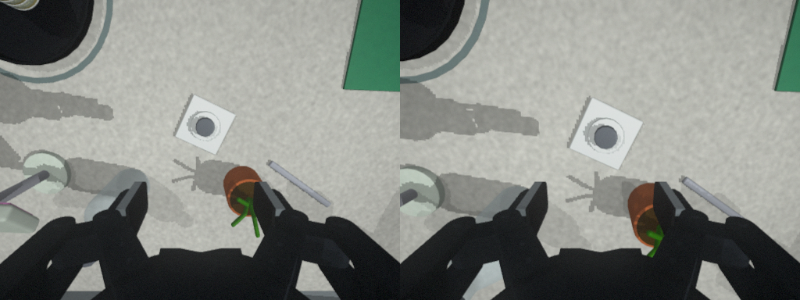

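Run:
```python
from h import *
b=[.6725,-.0235]
bot.set_gripper(0.0);bot.move_pose([*b,.08],down(Y))
h=bot.move_linear([*b,-.028],speed=.03,until_force=3);z=bot.read_position()[2];print(h,z,bot.read_ft_force().round(1))
h2=bot.move_linear([*b,z-.014],speed=.015,until_force=15);print(h2,bot.read_position(),bot.read_ft_force().round(1))
bot.wait(.2);print(bot.read_position(),bot.read_ft_force().round(1))
cv2.imwrite("pics/press.png",bot.camera("wrist")[:,:,::-1])
bot.move_linear([*b,.12],speed=.1);print(bot.read_clock())
```

```text
True -0.00843113690675646 [0.1 0.4 4.5]
True [ 0.67243332 -0.0234962  -0.0100055 ] [-0.9 -0.1  5.7]
[ 0.67247397 -0.02348787 -0.01002902] [-1.5  0.1  6.3]
146.0
```

View pics/press.png

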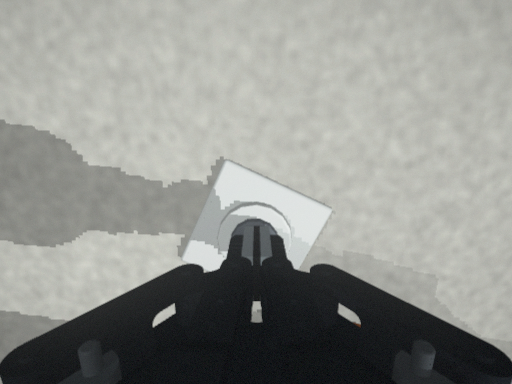

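The fingertips are centred on the button, but the stop could have been a spike. I'll touch the released button lightly to see how far it travelled.

Run:
```python
from h import *
b=[.6725,-.0235]
bot.move_linear([*b,.01],speed=.1);bot.wait(.3)
z=.01;f0=bot.read_ft_force()[2]
while z>-.018:
    z-=.001;bot.move_linear([*b,z],speed=.02);bot.wait(.1)
    f=np.mean([bot.read_ft_force()[2] for _ in range(3)])-f0;print(round(z,4),bot.read_position()[2].round(4),f.round(1))
    if f>2: break
```

```text
0.009 0.0089 0.5
0.008 0.008 -0.3
0.007 0.007 1.0
0.006 0.006 -0.1
0.005 0.005 0.6
0.004 0.004 0.4
0.003 0.003 0.2
0.002 0.002 0.9
0.001 0.001 0.2
0.0 0.0 -1.1
-0.001 -0.001 0.9
-0.002 -0.002 0.3
-0.003 -0.003 0.6
-0.004 -0.0039 0.8
-0.005 -0.0048 2.4
```

Contact starts at about −0.0045. The press reached −0.0100, held 0.2 s, and met a force rise over 15 N, the hard stop. So the button went fully down, and I won't press it again. I'll retreat, do a final check and hand in.

Run:
```python
from h import *
bot.move_linear([.6725,-.0235,.2],speed=.15)
bot.move_pose([*(RC+[.03,0]),.24],down(Y))
s=sauc();l=[x[2].round(4) for x in wristpts("logger",.093,"fin")[2]];print(s.round(4),l,bot.read_clock())
if np.hypot(*(s[:2]-RC))<.008 and l and np.hypot(*(l[0]-s[:2]))<.008:
    bot.move_pose([.40,-.05,.3],down(Y));bot.wait(.5);print(bot.close_job())
```

```text
[ 0.4945 -0.2641  0.0925] [array([ 0.4955, -0.2624])] 155.5667
the job is handed in; nothing more can be done
None
```

The job is handed in at about 156 s: all five dishes and the logger stand centred in the saucer, whose centre measured within about 1 mm of the ring's. The button was pressed once, about 5.5 mm down to what I read as its hard stop, and released; no verdict came back.

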